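Shut a circuit board in the cleaning box and give it a spray

TASK

Pick up the circuit board by its heat sink and set it down gently, heat sink up, flat on the ribs inside the open cleaning box. Then shut the box's hinged lid fully without slamming it and, only once the lid is shut, press the cap of the cleaner can beside the box all the way down for about half a second and let it come up again. Leave the other things on the bench where they are.

Things in the scene. Friction and masses are not known exactly. Their poses are not given: they have to be found in the camera images.
- board: green circuit board, loose, 160 (x) by 100 (y) by 3 mm, about 0.3 kg; origin at the centre of its underside, z up. On its centre stands an aluminium heat sink, 60 mm along x, 26 mm along y, top 43 mm above the underside: grip it across the 26 mm. Other parts, up to 15 mm high, only beyond 50 mm from the centre along x. May go in either way round, long side along the box's long side.
- box: grey open-topped cleaning box fixed to the bench, outside 150 (x) by 200 (y) mm, rim 79 mm above the bench, walls 6 mm. Origin at the box centre at bench height. Lid hinged along the +x long wall. An aluminium can with white label, 66 mm wide, stands beyond the +y end wall, axis at x = 0, y = +148 mm. Both on a 4 mm steel plate, x +-85, y +-110 mm, 80 mm wide under the can.
- box_seat (a point): where the board's origin should lie: middle of the box, 22 mm above the bench, at the top of two black ribs (8 mm wide, across the inner floor along box x at box y = -50 and +50 mm); inside the box is 138 by 188 mm; axes as the box
- lid (a joint): angle of the aluminium lid, rad: 0 = shut on the rim, 1.57 = upright, starts at 1.6 to 1.85 (leaning back, away from the mouth), stop at 1.95. Stiff friction hinge: stays where left; 2 to 4 N at the free edge moves it. To shut, push its outer (back) face over towards the mouth, then down.
- lid_hinge (a point): middle of the lid's hinge line, 79.5 mm above the bench (box x = +75 mm, y = 0); the line runs along the box's y. The lid is 150 mm from hinge to free edge, 200 mm along the hinge, 6 mm thick on the outer side of the hinge line (shut: underside at hinge height, top 6 mm higher). Shut, it reaches from the hinge towards the box's -x.
- lid_edge (a point): middle of the lid's free edge on its outer face, 150 mm from the hinge (a black tab 60 mm wide sticks out 12 mm beyond it); shut, it lies 85.5 mm above the bench.
- cap (a joint): travel of the black sprung cap on the can in m: 0 = up, 0.006 = fully down; moves straight down against a spring of about 2.5 N at first and 7 N when fully down, and springs back up.
- cap_top (a point): centre of the top face of the black cap, a 32 mm wide round button, 181 mm above the bench when up.
- spool: bystander: steel-coloured solder reel, 60 mm wide, 40 mm high; origin at its underside
- flux: bystander: small amber bottle with black cap, 38 mm wide, 75 mm high; origin at its underside
- stand: bystander: black soldering-iron stand with yellow sponge, 120 by 70 mm, about 100 mm high; origin at its underside
- screwdriver: bystander: screwdriver lying flat, 180 mm long; origin near its middle
There are look-alikes about, which are no part of the job. Of the things like the board, leave any that is blue; of the rest the smaller one is meant.

How it is judged:
By the outcome, as a careful person would: the job done as asked, in the order asked, and still so for the second after the job is handed in, with the robot touching nothing.
It also fails if it takes over 64 s, if anything falls off the work surface, if the arm or the gripper's body presses on something with over 40 N, if the wrist force passes 120 N, or if a joint passes its speed limit or range.

ROBOT

A 7-joint arm with a two-finger parallel gripper is mounted at the origin on the work surface. World frame = base frame: x ahead of the robot, y to its left, z up, the work surface at z = 0. Lengths are in m, angles in rad, forces in N, time in s.
With the tool pointing down it reaches from about 0.425 to 0.875 m from the base axis. Payload 4.7 kg.
Tool frame: the origin (TCP) lies between the finger pads; the fingertips stand 11 mm ahead of it and the grasp point (between the pads) lies 8 mm behind it; z points along the fingers, y is the line along which they close (so a half turn about z gives the same grasp; the last joint's range is limited). The gripper opens to 87 mm and grips with 3 to 60 N. Pads are 19 mm wide; open, the fingers measure 117 mm over their backs; the gripper's body (75 mm by 190 mm) begins 51 mm behind the grasp point.
Start: joints at [-1.185, 0.321, -0.07, 1.45, 0.023, 1.371, -0.057], TCP at [0.236, 0.606, 0.234] pointing down, gripper open.
Joint ranges: [-2.86, 2.86], [-0.3, 2.09], [-1.38, 1.24], [0.06, 2.45], [-1.56, 4.7], [0.09, 2.05], [-2.69, 2.69]. Speed limits (rad/s): [2.57, 2.57, 3.14, 3.14, 3.14, 3.14, 3.14].

INTERFACE

Orientations are given as a rotation vector (axis times angle).
In Python, from bench import ctrl gives the robot as it stands. The module is installed in compiled form; this text tells all that it offers.
- The arm moves only by the shell command python3 -m inch 'ROWS' [FORCE]. ROWS is JSON, a list of rows, each an object with "slide": the shift along the tool's x, y, z scaled (see below), a list of three; "angular": the turn, a rotation vector about the tool's x, y, z scaled (see below), a list of three; "claw": the opening, from -1 (shut) to 1 (fully open). In form: [{"slide": [tx, ty, tz], "angular": [rx, ry, rz], "claw": claw}, ...]. A call has 1 to 10 rows; each row is the pose to reach, as a shift and turn from the pose commanded when the call began, along the tool's axes at that moment; what a row does not reach only later rows make up. The controller multiplies each number of a shift by 0.25 m and each number of a turn by 30 degrees. A row lasts 1/10 s, in which the tool goes at most 50 mm and 8.59 degrees, less where a joint would pass 70% of its speed; a pose out of reach is approached as far as the arm can. A call with a number of a shift or a turn outside -1 to 1 is refused whole. A call with a gripper value outside its range is refused whole. The fingers move at their own pace and stop on an object; FORCE is the grip in N (left out, the last holds). Time passes only in rows, so rows that repeat a pose let the fingers close. It gives the time, the measured TCP pose, the force, the opening and the grip force at its end, in the units of the state.
- ctrl.get_state(): the state, without advancing time (a new reading comes with each control period).
- ctrl.get_image(name): name is "scene" or "top" or "wrist"; returns a dict with "color" (480x640x3 uint8, red, green, blue), "depth" (480x640 float32, m along the optical axis (not along the pixel's ray), 0 where there is no reading), "camera_matrix" (3x3 intrinsics, pixels), "extrinsics" (4x4, takes a point from camera to world coordinates); the wrist camera has in their place "tool_from_camera" (4x4, takes a point from camera to tool coordinates, whose origin is the TCP and whose axes are the flange's). Camera axes: x right, y up, looking along -z (the intrinsics and any distortion apply to the point x, -y, -z); pixel columns grow to the right and rows downward; lengths in m; the calibration is good to about 2 mm. A picture is of the moment at which its call begins: read the wrist's pose just before it.
- ctrl.close_job(): hands the job in; it is judged then, once.
Trained networks look in the newest picture that a camera, given by its name, has taken for a name from the list of things; names that differ only in an ending like _2 or _b are one class to them, and where a whole thing is asked for, a point or a joint stands for the part that bears it (a point fixed in the world has none). Each returns a list of dicts, best first, with "confidence" (0 to 1); they miss things now and then, are a little off and sometimes report something else, mostly with a low value. They report only what shows in the picture. A call takes as long as a camera call. They do not tell look-alikes from the thing itself.
- ctrl.find_in(query, camera): "bbox" ([centre column, centre row, width, height] in pixels, round what is visible of it).
- ctrl.outline_of(query, camera): "mask" (480x640 bool, what is visible of it) and "bbox" ([centre column, centre row, width, height] in pixels, round what is visible of it).
The state is a dict: "time": time; "joint_positions": joint angles; "qd": joint speeds; "joint_torque": joint torques, N m; "position": TCP position; "tool_rot": TCP orientation; "ft_force": force on the tool from outside, world axes, zero at the start; "torque": the same for the moment, N m; "grip_width": opening from 0.0 (shut) to 1.0 (fully open); "grip_force": force on a finger pad.
Only numpy, scipy, OpenCV 4.12 (cv2) and the standard library are available. Lean on these libraries where they do the work, as an engineer would, in place of code of your own. Each camera call takes 0.05 s, during which the arm holds its last target. There are 200 camera calls.

## Working session

There is one attempt and no reset: what is moved stays moved. The work goes in short steps, Python scripts to look and compute and a shell command to move; the robot and the scene stay as the last step left them, time stands still between calls to the robot, and variables do not carry over. Pictures are saved under pics/ and viewed, at most 10 in all, crops included, and the job is handed in when it is done.

```bash
mkdir -p pics; cat > h.py <<'E'
import numpy as np, cv2
from scipy.spatial.transform import Rotation as R
from bench import ctrl
def cloud(im, T=None):
    K=np.array(im["camera_matrix"]); d=im["depth"]; v,u=np.mgrid[0:480,0:640]
    p=np.stack([(u-K[0,2])/K[0,0]*d,-(v-K[1,2])/K[1,1]*d,-d],-1)
    T=np.array(im["extrinsics"]) if T is None else T
    w=p@T[:3,:3].T+T[:3,3]; w[d<=0]=np.nan
    return w
def wristT(im):
    s=ctrl.get_state(); T=np.eye(4); T[:3,:3]=R.from_rotvec(s["tool_rot"]).as_matrix(); T[:3,3]=s["position"]
    return T@np.array(im["tool_from_camera"])
def save(im,n): cv2.imwrite("pics/"+n,im["color"][:,:,::-1])
E
python3 - <<'E'
from h import *
s=ctrl.get_state(); print(s)
for c in ["scene","top"]:
    im=ctrl.get_image(c); save(im,c+"1.png"); w=cloud(im); np.savez("/tmp/%s.npz"%c,w=w,c=im["color"])
    print(c,im["camera_matrix"].tolist() if 0 else "", [k for k in im])
    for q in ["board","box","lid","cap","spool","flux","stand","screwdriver"]:
        for r in ctrl.outline_of(q,c):
            m=r["mask"]; print(q,round(r["confidence"],2),np.round(r["bbox"]).tolist(),np.round(np.nanmedian(w[m],0),3),np.round(np.nanpercentile(w[m],98,axis=0),3))
E
```

```text
{'time': 0.0, 'joint_positions': array([-1.18489601,  0.3218123 , -0.07005555,  1.45169686,  0.02260954,
        1.37079326, -0.05689399]), 'qd': array([ 3.30259535e-04, -5.88423362e-04,  1.24926425e-05, -3.61465297e-04,
       -7.21324083e-04, -9.57048749e-05, -1.14494040e-03]), 'joint_torque': array([ 3.61251623e-04, -4.91281879e+01, -4.03968450e-01, -3.12522125e+01,
       -6.41973736e-02,  4.37920564e-02,  1.61889789e-04]), 'position': array([0.23600977, 0.60505819, 0.23245724]), 'tool_rot': array([-5.80602716e-01, -3.08723112e+00,  2.99772896e-03]), 'ft_force': array([-0.21410046,  1.12550342, -0.4635471 ]), 'torque': array([-0.03982408,  0.01134574,  0.05165263]), 'grip_force': 0.0, 'grip_width': 1.001642953787512}
scene  ['color', 'depth', 'camera_matrix', 'extrinsics']
board 0.98 [265.0, 307.0, 39.0, 43.0] [ 0.53  -0.247  0.005] [ 0.593 -0.159  0.044]
board 0.88 [165.0, 324.0, 56.0, 50.0] [ 0.336 -0.454  0.005] [ 0.401 -0.393  0.045]
board 0.83 [238.0, 403.0, 90.0, 93.0] [ 0.687 -0.519  0.006] [ 0.78 -0.43  0.06]
box 0.63 [162.0, 368.0, 71.0, 22.0] [ 0.443 -0.593  0.02 ] [ 0.
[... 987 characters left out ...]
0, 63.0] [0.563 0.219 0.016] [0.655 0.338 0.229]
lid 0.5 [220.0, 253.0, 38.0, 6.0] [0.487 0.289 0.232] [0.498 0.336 0.246]
lid 0.31 [475.0, 270.0, 47.0, 30.0] [ 0.438 -0.584  0.022] [ 0.504 -0.481  0.031]
spool 0.56 [314.0, 287.0, 15.0, 17.0] [0.391 0.002 0.04 ] [0.419 0.029 0.048]
spool 0.47 [226.0, 253.0, 31.0, 8.0] [0.484 0.278 0.23 ] [0.492 0.318 0.246]
flux 0.69 [326.0, 186.0, 13.0, 18.0] [ 0.743 -0.03   0.052] [ 0.761 -0.012  0.081]
stand 0.67 [164.0, 253.0, 23.0, 37.0] [0.514 0.526 0.026] [0.571 0.566 0.1  ]
screwdriver 0.77 [476.0, 269.0, 44.0, 29.0] [ 0.438 -0.583  0.022] [ 0.497 -0.489  0.031]
screwdriver 0.72 [326.0, 188.0, 12.0, 18.0] [ 0.744 -0.03   0.051] [ 0.761 -0.012  0.081]
```

View picture.

View pics/scene1.png

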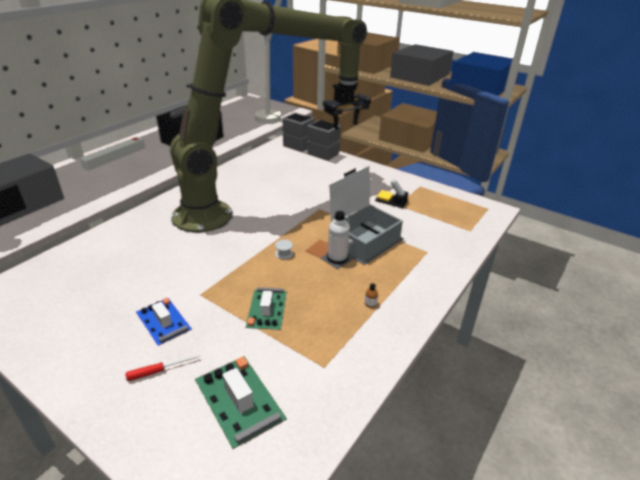

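View pics/top1.png

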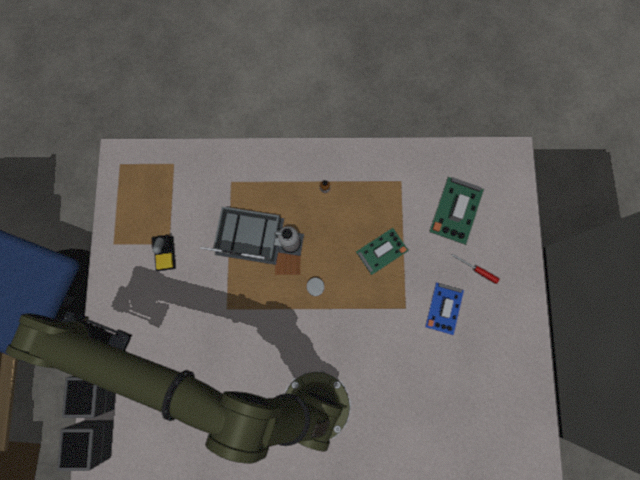

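Candidates for the board: the small green one (scene 265,307 / top 383,251), the large green one (scene 238,403 / top 456,210) and the blue one (scene 165,324 / top 445,310). The description points to the small green one. The box has its lid on the robot side and the can on the −y side. Next I'll measure poses and the gripper's body.

```bash
python3 - <<'E'
from h import *
s=ctrl.get_state(); Rt=R.from_rotvec(s["tool_rot"]).as_matrix(); print("Rt",np.round(Rt,3).tolist())
for c in ["scene","top"]:
    z=np.load("/tmp/%s.npz"%c); w=z["w"]; col=z["c"].astype(int); 
    # gripper in tool frame
    t=(w-s["position"])@Rt; m=(np.abs(t[...,:2])<.13).all(-1)&(t[...,2]>-.2)&(t[...,2]<.03)
    for a in np.arange(-.2,.03,.02):
        k=m&(t[...,2]>a)&(t[...,2]<a+.02)
        if k.sum()>3: print(c,"grip z%.2f"%a,k.sum(),np.round([t[k].min(0)[:2],t[k].max(0)[:2]],3).tolist())
    # boards size
    for n,q in [("green",(col[...,1]>col[...,0]+15)&(col[...,1]>col[...,2]+10))]:
        lab,n_,st=None,None,None
        nn,lab,st,_=cv2.connectedComponentsWithStats(cv2.morphologyEx((q&(w[...,2]<.03)&(w[...,2]>-.02)).astype(np.uint8),cv2.MORPH_CLOSE,np.ones((5,5))))
        for i in range(1,nn):
            if st[i,4]>200:
                p=w[(lab==i)&(w[...,2]<.02)&(w[...,2]>-.01)][:,:2].astype(np.float32); r=cv2.minAreaRect(p); print(c,"board rect",np.round(r[0],4),np.round(r[1],3),round(r[2],1),st[i,4])
    near=(np.abs(w[...,0]-.525)<.06)&(np.abs(w[...,1]+.24)<.06)&(w[...,2]>.035)&(w[...,2]<.06)
    p=w[near]; r=cv2.minAreaRect(p[:,:2].astype(np.float32)); print(c,"sink",len(p),np.round(np.median(p,0),4),np.round(r[0],4),np.round(r[1],3),r[2])
    # box rim
    m=(np.abs(w[...,0]-.56)<.13)&(np.abs(w[...,1]-.23)<.15)&(w[...,2]>.07)&(w[...,2]<.088)
    p=w[m]; r=cv2.minAreaRect(p[:,:2].astype(np.float32)); print(c,"rim",len(p),np.round(r[0],4),np.round(r[1],3),r[2],np.round(np.median(p[:,2]),4))
    m=(np.abs(w[...,0]-.48)<.06)&(np.abs(w[...,1]-.25)<.15)&(w[...,2]>.1)&(w[...,2]<.3); p=w[m]
    if len(p)>20:
        c0=p.mean(0); u,sv,vt=np.linalg.svd(p-c0); print(c,"lid",len(p),np.round(c0,4),"n",np.round(vt[2],4),np.round(p.min(0),3),np.round(p.max(0),3))
    m=(np.abs(w[...,0]-.56)<.06)&(np.abs(w[...,1]-.08)<.05)&(w[...,2]>.172)&(w[...,2]<.2); p=w[m]
    if len(p)>3: print(c,"cap",len(p),np.round(np.median(p,0),4),np.round((p.min(0)+p.max(0))/2,4))
E
```

```text
Rt [[-0.932, 0.363, 0.0], [0.363, 0.932, 0.0], [-0.0, 0.0, -1.0]]
scene grip z-0.20 90 [[-0.043, -0.044], [0.021, 0.025]]
scene grip z-0.18 106 [[-0.044, -0.043], [0.032, 0.031]]
scene grip z-0.16 119 [[-0.044, -0.058], [0.042, 0.013]]
scene grip z-0.14 103 [[-0.03, -0.056], [0.026, 0.016]]
scene grip z-0.12 186 [[-0.041, -0.1], [0.033, 0.088]]
scene grip z-0.10 269 [[-0.046, -0.102], [0.038, 0.094]]
scene grip z-0.08 199 [[-0.043, -0.095], [0.038, 0.088]]
scene grip z-0.06 36 [[-0.032, -0.09], [0.036, 0.086]]
scene grip z-0.04 51 [[-0.02, -0.062], [0.011, 0.055]]
scene grip z-0.02 39 [[-0.015, -0.064], [0.011, 0.051]]
scene grip z-0.00 28 [[-0.016, -0.059], [0.015, 0.051]]
scene board rect [ 0.5246 -0.2377] [0.097 0.156] 32.9 903
scene board rect [ 0.6702 -0.5069] [0.137 0.219] 69.3 2784
scene sink 154 [ 0.5241 -0.2388  0.0426] [ 0.5225 -0.2363] [0.026 0.062] 33.687129974365234
scene rim 438 [0.5687 0.2111] [0.255 0.164] 81.28424835205078 0.0773
scene lid 1417 [0.4899 0.2432 0.1704] n [-0.9795  0.1639 -0.117 ] [0.463 0.143 0.1  ] [0.515 0.35  0.242]
scene cap 63 [0.5548 0.0834 0.1796] [0.5526 0.0867 0.1786]
top grip z-0.20 42 [[-0.037, -0.035], [-0.012, 0.013]]
top grip z-0.18 124 [[-0.037, -0.052], [-0.006, 0.012]]
top grip z-0.16 96 [[-0.037, -0.052], [-0.002, 0.016]]
top grip z-0.14 31 [[-0.022, -0.051], [0.0, -0.039]]
top grip z-0.12 338 [[-0.037, -0.096], [0.004, 0.095]]
top grip z-0.10 186 [[-0.038, -0.096], [0.005, 0.096]]
top grip z-0.08 144 [[-0.038, -0.091], [0.01, 0.088]]
top board rect [ 0.6667 -0.503 ] [0.135 0.214] 69.4 1487
top board rect [ 0.5222 -0.2329] [0.098 0.157] 32.9 898
top sink 135 [ 0.5212 -0.2316  0.0434] [ 0.5212 -0.2323] [0.026 0.061] 34.021339416503906
top rim 422 [0.5671 0.2081] [0.263 0.158] 80.54231262207031 0.079
top lid 194 [0.4912 0.2159 0.2042] n [-0.8645  0.0982 -0.4929] [0.464 0.1   0.101] [0.54  0.349 0.247]
top cap 77 [0.5512 0.0911 0.1812] [0.5513 0.0914 0.1801]
```

```bash
python3 -m inch '[{"slide":[-0.2,-0.1,-0.3],"angular":[0,0,0],"claw":-1},{"slide":[-0.35,-0.2,-0.5],"angular":[0,0,0],"claw":-1},{"slide":[-0.55,-0.3,-0.65],"angular":[0,0,0],"claw":-1},{"slide":[-0.75,-0.4,-0.75],"angular":[0,0,0],"claw":-1},{"slide":[-0.9,-0.48,-0.76],"angular":[0,0,0],"claw":-1},{"slide":[-0.9,-0.48,-0.76],"angular":[0,0,0],"claw":-1}]' 20 && python3 -m inch '[{"slide":[-0.2,-0.1,0],"angular":[0,0,-0.1],"claw":-1},{"slide":[-0.4,-0.2,0],"angular":[0,0,-0.2],"claw":-1},{"slide":[-0.6,-0.3,0],"angular":[0,0,-0.3],"claw":-1},{"slide":[-0.8,-0.4,0],"angular":[0,0,-0.39],"claw":-1},{"slide":[-0.9,-0.48,0],"angular":[0,0,-0.39],"claw":-1},{"slide":[-0.9,-0.48,0],"angular":[0,0,-0.39],"claw":-1}]'
cat >> h.py <<'E'
def fitbox(w):
    """box pose from cloud: returns x,y,yaw(box +x)"""
    from scipy.optimize import minimize
    m=(np.abs(w[...,2]-.079)<.005)&(np.abs(w[...,0]-.57)<.15)&(np.abs(w[...,1]-.235)<.15)
    p=w[m][:,:2]
    def f(q):
        c,s=np.cos(q[2]),np.sin(q[2]); d=p-q[:2]; x=d@[c,s]; y=d@[-s,c]
        sd=lambda hx,hy: np.maximum(np.abs(x)-hx,np.abs(y)-hy)
        e=np.abs(sd(.072,.097)); return np.minimum(e,.01).mean()
    r=min((minimize(f,[.572,.235,a],method="Nelder-Mead",options=dict(initial_simplex=[[.572,.235,a],[.585,.235,a],[.572,.25,a],[.572,.235,a+.08]])) for a in (2.9,2.975,3.05)),key=lambda r:r.fun)
    return r.x,r.fun,m.sum()
E
python3 - <<'E'
from h import *
print({k:np.round(v,3) for k,v in ctrl.get_state().items() if k in("time","position","tool_rot","joint_positions")})
im=ctrl.get_image("wrist"); w=cloud(im,wristT(im)); save(im,"w1.png"); np.savez("/tmp/w1.npz",w=w,c=im["color"])
for n in ["top","scene"]: print(n,fitbox(np.load(f"/tmp/{n}.npz")["w"]))
b,e,n=fitbox(w); print("wrist",b,e,n)
m=(w[...,2]>.12)&(w[...,2]<.26); p=w[m]; c,s=np.cos(b[2]),np.sin(b[2])
q=np.c_[(p[:,:2]-b[:2])@[c,s],(p[:,:2]-b[:2])@[-s,c],p[:,2]]
l=q[(q[:,0]>.06)&(q[:,0]<.16)&(np.abs(q[:,1])<.1)]; print("lid pts",len(l)); 
for a in np.arange(.1,.26,.02):
    k=l[(l[:,2]>a)&(l[:,2]<a+.02)]
    if len(k): print(round(a,2),len(k),np.round(np.median(k,0),4))
k=q[(q[:,2]>.174)&(np.abs(q[:,0])<.05)&(q[:,1]>.1)]; print("cap",len(k),k.mean(0) if len(k) else 0)
E
```

```text
time: 1.5
position: [0.3881, 0.4279, 0.415]
tool_rot: [0.58, 3.087, 0.002]
ft_force: [1.2, -0.1, -0.0]
grip_width: 0.539
grip_force: 0.0
time: 2.1
position: [0.5574, 0.2272, 0.4135]
tool_rot: [0.283, 3.126, -0.007]
ft_force: [0.8, 0.7, 0.4]
grip_width: 0.032
grip_force: 0.0
{'time': np.float64(2.1), 'joint_positions': array([-0.634,  0.197,  0.246,  1.258, -0.043,  1.692,  0.993]), 'position': array([0.557, 0.227, 0.413]), 'tool_rot': array([ 0.283,  3.126, -0.007])}
top (array([0.57602734, 0.23655971, 2.9770809 ]), np.float64(0.0021581285911666495), np.int64(328))
scene (array([0.57670052, 0.23273527, 2.97411263]), np.float64(0.002873276728027912), np.int64(297))
wrist [0.57329202 0.23955086 2.97795577] 0.0019597887367992727 2438
lid pts 3449
0.12 253 [0.0804 0.0045 0.1306]
0.14 280 [ 0.0827 -0.0059  0.1504]
0.16 324 [0.085  0.0045 0.1705]
0.18 394 [ 0.0873 -0.0014  0.1906]
0.2 459 [0.0896 0.0011 0.2107]
0.22 1562 [ 0.094  -0.0007  0.2281]
0.24 177 [0.0957 0.0008 0.2405]
cap 624 [1.41897679e-04 1.46717399e-01 1.80149615e-01]
```

View pics/w1.png

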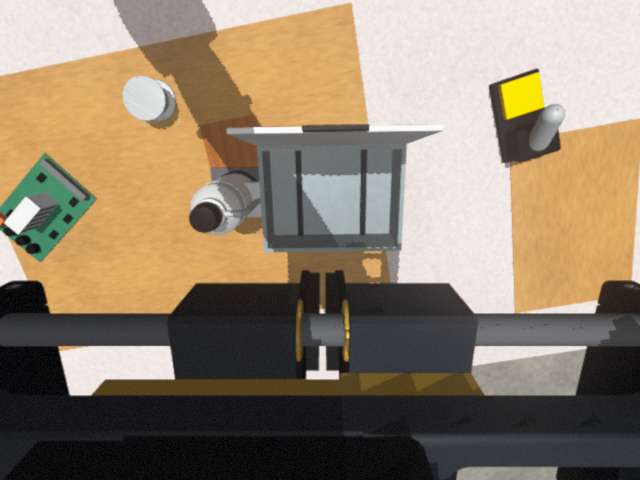

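```bash
python3 -m inch '[{"slide":[0,0,0.2],"angular":[0,0,-0.03],"claw":-1},{"slide":[0,0,0.4],"angular":[0,0,-0.03],"claw":-1},{"slide":[0,0,0.6],"angular":[0,0,-0.03],"claw":-1},{"slide":[0,0,0.8],"angular":[0,0,-0.03],"claw":-1},{"slide":[0,0,0.89],"angular":[0,0,-0.03],"claw":-1},{"slide":[0.1,0,0.89],"angular":[0,0,-0.03],"claw":-1},{"slide":[0.2,0,0.89],"angular":[0,0,-0.03],"claw":-1},{"slide":[0.22,0,0.89],"angular":[0,0,-0.03],"claw":-1}]' && python3 -m inch '[{"slide":[0.015,0,0],"angular":[0,0,0],"claw":-1},{"slide":[0.03,0,0],"angular":[0,0,0],"claw":-1},{"slide":[0.045,0,0],"angular":[0,0,0],"claw":-1},{"slide":[0.06,0,0],"angular":[0,0,0],"claw":-1},{"slide":[0.07,0,0],"angular":[0,0,0],"claw":-1},{"slide":[0.08,0,0],"angular":[0,0,0],"claw":-1},{"slide":[0.09,0,0],"angular":[0,0,0],"claw":-1},{"slide":[0.1,0,0],"angular":[0,0,0],"claw":-1}]'
```

```text
time: 2.95
position: [0.4967, 0.2472, 0.1908]
tool_rot: [-0.231, -3.133, -0.001]
ft_force: [3.3, -0.0, -1.5]
grip_width: 0.004
grip_force: 1.2
time: 3.75
position: [0.4742, 0.2483, 0.1909]
tool_rot: [-0.239, -3.132, 0.001]
ft_force: [2.4, -0.6, -0.6]
grip_width: 0.006
grip_force: 1.1
```

```bash
python3 -m inch '[{"slide":[0.006,0,0],"angular":[0,0,0],"claw":-1},{"slide":[0.012,0,0],"angular":[0,0,0],"claw":-1},{"slide":[0.016,0,0],"angular":[0,0,0],"claw":-1},{"slide":[0.016,0,0],"angular":[0,0,0],"claw":-1}]'; python3 -m inch '[{"slide":[-0.1,0,0],"angular":[0,0,0],"claw":-1},{"slide":[-0.2,0,-0.1],"angular":[0,0,0],"claw":-1},{"slide":[-0.3,0,-0.3],"angular":[0,0,0],"claw":-1},{"slide":[-0.35,0,-0.5],"angular":[0,0,0],"claw":-1},{"slide":[-0.35,0,-0.7],"angular":[0,0,0],"claw":-1},{"slide":[-0.35,0,-0.9],"angular":[0,0,0],"claw":-1},{"slide":[-0.35,0,-0.9],"angular":[0,0,0],"claw":-1}]'
python3 - <<'E'
from h import *
im=ctrl.get_image("wrist"); w=cloud(im,wristT(im)); b=np.array([.574,.2385,2.978]);print(fitbox(w))
p=w[(w[...,2]>.12)&(w[...,2]<.26)]; c,s=np.cos(b[2]),np.sin(b[2])
q=np.c_[(p[:,:2]-b[:2])@[c,s],(p[:,:2]-b[:2])@[-s,c],p[:,2]]
l=q[(q[:,0]>.06)&(q[:,0]<.2)&(np.abs(q[:,1])<.1)]
for a in np.arange(.12,.26,.02):
    k=l[(l[:,2]>a)&(l[:,2]<a+.02)]
    if len(k): print(round(a,2),len(k),np.round(np.median(k,0),4))
E
```

```text
time: 4.15
position: [0.4723, 0.2486, 0.1914]
tool_rot: [0.24, 3.128, 0.001]
ft_force: [7.4, -0.2, -2.6]
grip_width: 0.008
grip_force: 2.9
time: 4.85
position: [0.5575, 0.237, 0.4231]
tool_rot: [0.237, 3.126, 0.009]
ft_force: [0.6, 1.3, -0.5]
grip_width: 0.005
grip_force: 0.0
(array([0.57368366, 0.23535972, 2.9762458 ]), np.float64(0.0021261864175038466), np.int64(2474))
0.12 1118 [0.0948 0.0026 0.1303]
0.14 1317 [0.1028 0.0017 0.1503]
0.16 1560 [0.1107 0.0021 0.1704]
0.18 1844 [0.1186 0.0019 0.1906]
0.2 2788 [0.1275 0.002  0.2129]
0.22 615 [0.134  0.0022 0.2261]
```

```bash
python3 -m inch '[{"slide":[-0.03,-0.2,0],"angular":[0,0,0],"claw":0.2},{"slide":[-0.06,-0.4,0],"angular":[0,0,0],"claw":0.2},{"slide":[-0.1,-0.6,0],"angular":[0,0,0],"claw":0.2},{"slide":[-0.12,-0.76,0],"angular":[0,0,0],"claw":0.2}]' 20 && python3 -m inch '[{"slide":[-0.03,-0.2,0],"angular":[0,0,0.28],"claw":0.2},{"slide":[-0.06,-0.4,0],"angular":[0,0,0.56],"claw":0.2},{"slide":[-0.1,-0.6,0],"angular":[0,0,0.84],"claw":0.2},{"slide":[-0.12,-0.76,0],"angular":[0,0,1],"claw":0.2},{"slide":[-0.12,-0.76,0],"angular":[0,0,1],"claw":0.2}]' && python3 -m inch '[{"slide":[0,0,0],"angular":[0,0,0.28],"claw":0.2},{"slide":[0,0,0],"angular":[0,0,0.58],"claw":0.2},{"slide":[0,0,0],"angular":[0,0,0.58],"claw":0.2}]'
cat > lookb.py <<'E'
from h import *
im=ctrl.get_image("wrist"); T=wristT(im); w=cloud(im,T); save(im,"wb.png")
s=ctrl.get_state(); Rt=R.from_rotvec(s["tool_rot"]).as_matrix(); P=s["position"]
for r in ctrl.outline_of("board","wrist"): print(r["confidence"],np.round(r["bbox"]),np.round(np.nanmedian(w[r["mask"]],0),3))
p=w[(np.abs(w[...,0]-.522)<.06)&(np.abs(w[...,1]+.235)<.06)&(w[...,2]>.036)&(w[...,2]<.05)]
r=cv2.minAreaRect(p[:,:2].astype(np.float32)); print("sink",len(p),np.round(r[0],4),np.round(r[1],4),r[2],np.median(p[:,2]))
col=im["color"].astype(int); g=(col[...,1]>col[...,0]+15)&(col[...,1]>col[...,2]+10)&(w[...,2]<.012)&(np.hypot(w[...,0]-.522,w[...,1]+.235)<.11)
p=w[g][:,:2].astype(np.float32); r2=cv2.minAreaRect(p); print("pcb",np.round(r2[0],4),np.round(r2[1],4),r2[2])
print("tool y angle",np.degrees(np.arctan2(Rt[1,1],Rt[0,1])),"P",P)
d=np.r_[np.array(r[0]),.035-.0]-P; print("delta tool/.25",np.round(Rt.T@d/.25,3), "lean",np.round(Rt[:,2],4))
y,x=np.argwhere(g).mean(0).astype(int); y=min(max(y,150),330);x=min(max(x,200),440); cv2.imwrite("pics/wbc.png",im["color"][y-150:y+150,x-200:x+200,::-1])
E
python3 lookb.py
```

```text
time: 5.3
position: [0.5565, 0.0413, 0.414]
tool_rot: [-0.239, -3.129, 0.001]
ft_force: [1.1, -0.0, 0.3]
grip_width: 0.28
grip_force: 0.0
time: 5.8
position: [0.5559, -0.1561, 0.4142]
tool_rot: [-1.06, -2.954, 0.005]
ft_force: [0.3, -0.7, 0.3]
grip_width: 0.592
grip_force: 0.0
time: 6.1
position: [0.5582, -0.1474, 0.4142]
tool_rot: [-1.475, -2.77, 0.0]
ft_force: [0.4, -0.6, 0.4]
grip_width: 0.599
grip_force: 0.0
0.87 [106. 237. 111.  88.] [ 0.32  -0.433  0.004]
0.82 [276. 364.  79.  36.] [ 0.672 -0.471  0.005]
0.65 [275. 211.  63. 102.] [ 0.52  -0.227  0.004]
sink 688 [ 0.5221 -0.2335] [0.0269 0.0594] 33.85620880126953 0.04315807835858243
pcb [ 0.5218 -0.2357] [0.1001 0.1609] 33.33408737182617
tool y angle 34.12368739292454 P [ 0.55829027 -0.1474368   0.41447459]
delta tool/.25 [-0.208 -0.311  1.518] lean [-0.0028  0.0014 -1.    ]
```

View pics/wbc.png

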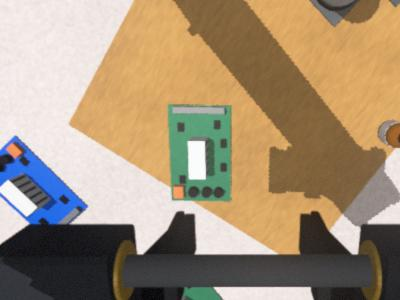

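```bash
python3 -m inch '[{"slide":[-0.07,-0.1,0.15],"angular":[0,0,0.017],"claw":0.2},{"slide":[-0.14,-0.2,0.3],"angular":[0,0,0.017],"claw":0.2},{"slide":[-0.207,-0.316,0.45],"angular":[0,0,0.017],"claw":0.2},{"slide":[-0.207,-0.316,0.6],"angular":[0,0,0.017],"claw":0.2},{"slide":[-0.207,-0.316,0.75],"angular":[0,0,0.017],"claw":0.2},{"slide":[-0.207,-0.316,0.9],"angular":[0,0,0.017],"claw":0.2},{"slide":[-0.207,-0.316,1],"angular":[0,0,0.017],"claw":0.2},{"slide":[-0.207,-0.316,1],"angular":[0,0,0.017],"claw":0.2}]'; python3 lookb.py
```

```text
time: 7.0
position: [0.5192, -0.2338, 0.1618]
tool_rot: [-1.482, -2.761, 0.002]
ft_force: [0.2, 0.6, 0.7]
grip_width: 0.601
grip_force: 0.0
0.85 [327. 216. 115. 178.] [ 0.518 -0.226  0.006]
0.72 [ 49. 256.  97. 116.] [ 0.318 -0.415  0.005]
sink 2422 [ 0.5235 -0.2347] [0.0269 0.0602] 32.94486618041992 0.045485448715741644
pcb [ 0.5238 -0.2358] [0.1002 0.1609] 32.78384780883789
tool y angle 33.53329609586124 P [ 0.52081343 -0.23470114  0.16441398]
delta tool/.25 [-0.008  0.01   0.518] lean [-0.0039  0.0013 -1.    ]
```

```bash
python3 -m inch '[{"slide":[-0.008,0.01,0.15],"angular":[0,0,0.02],"claw":0.2},{"slide":[-0.008,0.01,0.3],"angular":[0,0,0.02],"claw":0.2},{"slide":[-0.008,0.01,0.4],"angular":[0,0,0.02],"claw":0.2},{"slide":[-0.008,0.01,0.48],"angular":[0,0,0.02],"claw":0.2},{"slide":[-0.008,0.01,0.52],"angular":[0,0,0.02],"claw":0.2},{"slide":[-0.008,0.01,0.52],"angular":[0,0,0.02],"claw":0.2}]' 20; python3 -m inch '[{"slide":[0,0,0],"angular":[0,0,0],"claw":-0.2},{"slide":[0,0,0],"angular":[0,0,0],"claw":-0.5},{"slide":[0,0,0],"angular":[0,0,0],"claw":-1},{"slide":[0,0,0],"angular":[0,0,0],"claw":-1},{"slide":[0,0,0],"angular":[0,0,0],"claw":-1},{"slide":[0,0,0],"angular":[0,0,0],"claw":-1},{"slide":[0,0,0],"angular":[0,0,0],"claw":-1}]' 25
```

```text
time: 7.7
position: [0.5256, -0.2359, 0.0363]
tool_rot: [-1.503, -2.759, -0.0]
ft_force: [0.3, 0.3, 0.2]
grip_width: 0.6
grip_force: 0.0
time: 8.4
position: [0.5252, -0.2365, 0.0367]
tool_rot: [1.504, 2.758, -0.0]
ft_force: [-3.3, -0.6, 6.1]
grip_width: 0.296
grip_force: 25.0
```

```bash
python3 -m inch '[{"slide":[0,0,-0.02],"angular":[0,0,0],"claw":-1},{"slide":[0,0,-0.06],"angular":[0,0,0],"claw":-1},{"slide":[0,0,-0.15],"angular":[0,0,0],"claw":-1},{"slide":[0,0,-0.28],"angular":[0,0,0],"claw":-1},{"slide":[0,0,-0.42],"angular":[0,0,0],"claw":-1},{"slide":[0,0,-0.56],"angular":[0,0,0],"claw":-1},{"slide":[0,0,-0.7],"angular":[0,0,0],"claw":-1},{"slide":[0,0,-0.84],"angular":[0,0,0],"claw":-1},{"slide":[0,0,-0.95],"angular":[0,0,0],"claw":-1},{"slide":[0,0,-1],"angular":[0,0,0],"claw":-1}]'; python3 -m inch '[{"slide":[0.03,0.02,0],"angular":[0,0,0.05],"claw":-1},{"slide":[0.1,0.08,0],"angular":[0,0,0.15],"claw":-1},{"slide":[0.2,0.16,0],"angular":[0,0,0.3],"claw":-1},{"slide":[0.3,0.24,0],"angular":[0,0,0.45],"claw":-1},{"slide":[0.4,0.33,0],"angular":[0,0,0.6],"claw":-1},{"slide":[0.5,0.41,0],"angular":[0,0,0.75],"claw":-1},{"slide":[0.6,0.49,0],"angular":[0,0,0.88],"claw":-1},{"slide":[0.68,0.56,0],"angular":[0,0,0.96],"claw":-1},{"slide":[0.73,0.6,0],"angular":[0,0,1],"claw":-1},{"slide":[0.73,0.6,0],"angular":[0,0,1],"claw":-1}]'
cat > held.py <<'E'
from h import *
import sys
im=ctrl.get_image("wrist"); s=ctrl.get_state(); Rt=R.from_rotvec(s["tool_rot"]).as_matrix(); P=s["position"]
Tc=np.array(im["tool_from_camera"]); t=cloud(im,Tc); col=im["color"].astype(int)
g=(col[...,1]>col[...,0]+15)&(col[...,1]>col[...,2]+10)&(t[...,2]>.0)&(t[...,2]<.08)&(np.abs(t[...,:2])<.11).all(-1)
p=t[g]; print("held pts",len(p))
if len(p)>100:
    c=p.mean(0);n=np.linalg.svd(p-c,full_matrices=False)[2][2]; n*=np.sign(n[2]); r=cv2.minAreaRect(p[:,:2].astype(np.float32)); print("normal",np.round(n,3),"z",c[2],"min/max",p.min(0).round(3),p.max(0).round(3),r)
print("P",P.round(4),"tool y ang",np.degrees(np.arctan2(Rt[1,1],Rt[0,1])),"tilt",Rt[:,2].round(4),"f",s["ft_force"].round(2),s["grip_width"],s["time"])
g=[float(a) for a in sys.argv[1:4]]; print("delta/.25",np.round(Rt.T@(np.array(g)-P)/.25,3))
save(im,"held.png")
E
python3 held.py 0.58 0.236 0.30
```

```text
time: 9.4
position: [0.5261, -0.2364, 0.2892]
tool_rot: [1.502, 2.754, 0.002]
ft_force: [0.5, -0.5, -2.5]
grip_width: 0.294
grip_force: 25.0
time: 10.4
position: [0.552, 0.0024, 0.2847]
tool_rot: [-2.159, -2.279, 0.001]
ft_force: [-0.8, 0.3, -2.9]
grip_width: 0.301
grip_force: 25.0
held pts 22469
normal [0.001 0.001 1.   ] z 0.03365961076550757 min/max [-0.071 -0.051  0.002] [0.083 0.049 0.037] ((0.006090246140956879, -0.000905986875295639), (0.15507979691028595, 0.09995611757040024), 0.24326632916927338)
P [ 5.52e-01 -4.00e-04  2.85e-01] tool y ang 2.9631715306422195 tilt [-1.9e-03 -5.0e-04 -1.0e+00] f [ 0.17 -1.11 -3.12] 0.29799703884919976 10.45
delta/.25 [ 0.938  0.161 -0.061]
```

View pics/held.png

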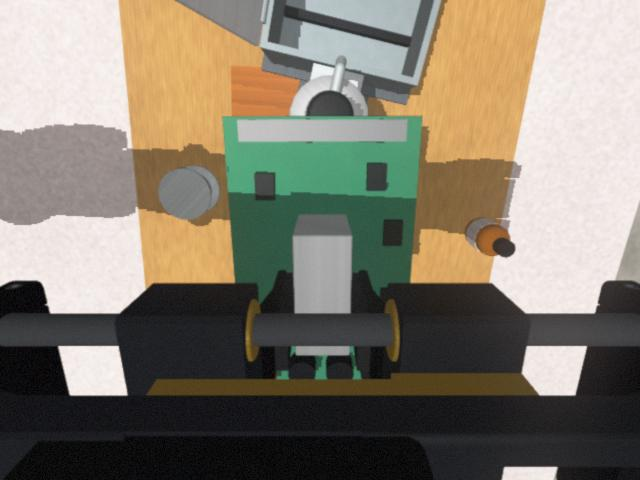

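```bash
python3 - <<'E'
from h import *
b=np.array([.574,.237,2.978]); c,s=np.cos(b[2]),np.sin(b[2])
w=np.load("/tmp/w1.npz")["w"].reshape(-1,3); q=np.c_[(w[:,:2]-b[:2])@[c,s],(w[:,:2]-b[:2])@[-s,c],w[:,2]]
for z in np.arange(.085,.19,.01):
    k=q[(q[:,2]>z)&(q[:,2]<z+.01)&(np.abs(q[:,0])<.06)&(q[:,1]>.05)&(q[:,1]<.2)]
    if len(k): print(round(z,3),len(k),k.min(0).round(3),k.max(0).round(3))
E
python3 held.py 0.5796 0.2333 0.30
```

```text
0.085 93 [-0.02   0.1    0.085] [0.034 0.158 0.095]
0.095 95 [-0.019  0.099  0.095] [0.034 0.157 0.105]
0.105 132 [-0.022  0.099  0.105] [0.033 0.161 0.115]
0.115 114 [-0.021  0.099  0.115] [0.033 0.155 0.125]
0.125 411 [-0.031  0.1    0.125] [0.033 0.178 0.135]
0.135 652 [-0.028  0.099  0.135] [0.03  0.174 0.145]
0.145 348 [-0.017  0.103  0.145] [0.023 0.161 0.155]
0.155 69 [-0.015  0.11   0.155] [0.018 0.159 0.165]
0.165 145 [-0.016  0.128  0.165] [0.017 0.157 0.175]
0.175 617 [-0.015  0.13   0.175] [0.016 0.161 0.183]
held pts 22495
normal [0.001 0.    1.   ] z 0.033667085779743706 min/max [-0.072 -0.051  0.002] [0.083 0.049 0.036] ((0.005925215780735016, -0.000574011355638504), (0.10010123997926712, 0.15507689118385315), 89.92889404296875)
P [ 0.552  -0.0022  0.2853] tool y ang 2.8164654378149963 tilt [-0.0014 -0.0012 -1.    ] f [-0.84 -0.79 -2.62] 0.29654096248297834 10.5
delta/.25 [ 0.935  0.156 -0.06 ]
```

```bash
python3 -m inch '[{"slide":[0.03,0.02,-0.01],"angular":[0,0,0.05],"claw":-1},{"slide":[0.12,0.04,-0.02],"angular":[0,0,0.1],"claw":-1},{"slide":[0.24,0.06,-0.04],"angular":[0,0,0.15],"claw":-1},{"slide":[0.37,0.08,-0.05],"angular":[0,0,0.2],"claw":-1},{"slide":[0.5,0.1,-0.06],"angular":[0,0,0.25],"claw":-1},{"slide":[0.63,0.12,-0.06],"angular":[0,0,0.3],"claw":-1},{"slide":[0.76,0.14,-0.06],"angular":[0,0,0.35],"claw":-1},{"slide":[0.86,0.15,-0.06],"angular":[0,0,0.4],"claw":-1},{"slide":[0.92,0.156,-0.06],"angular":[0,0,0.41],"claw":-1},{"slide":[0.935,0.156,-0.06],"angular":[0,0,0.41],"claw":-1}]'
cat >> held.py <<'E'
w=cloud(im,wristT(im)); print(fitbox(w))
E
python3 held.py 0.5796 0.2333 0.059
```

```text
time: 11.5
position: [0.58, 0.2346, 0.3004]
tool_rot: [-2.396, -2.031, 0.002]
ft_force: [0.4, 0.3, -2.8]
grip_width: 0.299
grip_force: 25.0
held pts 22488
normal [0.001 0.001 1.   ] z 0.03371625856260987 min/max [-0.072 -0.051  0.001] [0.083 0.049 0.037] ((0.005659319460391998, -0.0006097331643104553), (0.1553867608308792, 0.09993620216846466), 0.031964801251888275)
P [0.5802 0.2338 0.3006] tool y ang -9.477429791061857 tilt [-5.e-04 -9.e-04 -1.e+00] f [-0.03 -0.92 -3.18] 0.2952251186510507 11.55
delta/.25 [-0.001 -0.002  0.966]
(array([0.57565778, 0.23508033, 2.97611873]), np.float64(0.0014915112030325786), np.int64(984))
```

View pics/held.png

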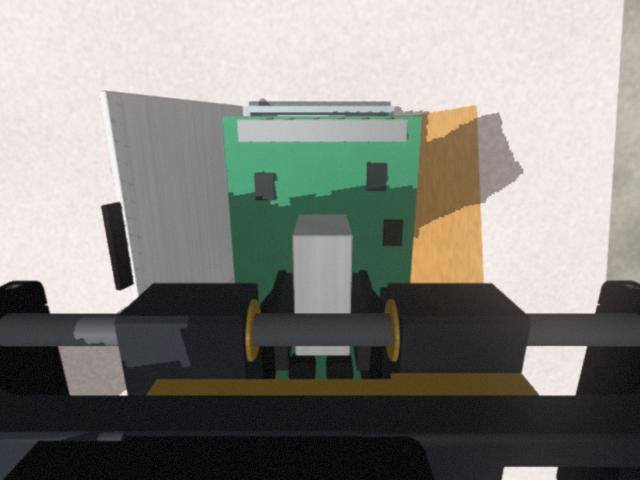

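```bash
python3 -m inch '[{"slide":[0,0,0.1],"angular":[0,0,0],"claw":-1},{"slide":[0,0,0.22],"angular":[0,0,0],"claw":-1},{"slide":[0,0,0.36],"angular":[0,0,0],"claw":-1},{"slide":[0,0,0.5],"angular":[0,0,0],"claw":-1},{"slide":[0,0,0.6],"angular":[0,0,0],"claw":-1},{"slide":[0,0,0.66],"angular":[0,0,0],"claw":-1},{"slide":[0,0,0.68],"angular":[0,0,0],"claw":-1}]'; python3 -m inch '[{"slide":[0,0,0.04],"angular":[0,0,0],"claw":-1},{"slide":[0,0,0.08],"angular":[0,0,0],"claw":-1},{"slide":[0,0,0.12],"angular":[0,0,0],"claw":-1},{"slide":[0,0,0.16],"angular":[0,0,0],"claw":-1},{"slide":[0,0,0.2],"angular":[0,0,0],"claw":-1},{"slide":[0,0,0.22],"angular":[0,0,0],"claw":-1},{"slide":[0,0,0.22],"angular":[0,0,0],"claw":-1}]';  python3 held.py 0.5796 0.2333 0.059
```

```text
time: 12.25
position: [0.5797, 0.2317, 0.1297]
tool_rot: [2.4, 2.027, -0.004]
ft_force: [0.0, 0.3, -3.1]
grip_width: 0.303
grip_force: 25.0
time: 12.95
position: [0.5795, 0.2338, 0.0749]
tool_rot: [-2.398, -2.029, 0.003]
ft_force: [0.4, -0.3, -3.0]
grip_width: 0.292
grip_force: 25.0
held pts 22677
normal [-0.001  0.007  1.   ] z 0.03380133216021889 min/max [-0.072 -0.06   0.   ] [0.084 0.054 0.067] ((0.005883432924747467, -0.0030341818928718567), (0.15587647259235382, 0.1140432208776474), 0.6072814464569092)
P [0.5799 0.2339 0.0756] tool y ang -9.509564446496212 tilt [-6.e-04 -4.e-04 -1.e+00] f [ 0.18  0.21 -2.32] 0.2952334324539186 13.0
delta/.25 [-0.003 -0.001  0.066]
(array([0.57586571, 0.23554216, 2.97648593]), np.float64(0.0039247691005840505), np.int64(23020))
```

No contact so far. I'll lower the last 15 mm slowly.

```bash
python3 -m inch '[{"slide":[0,0,0.012],"angular":[0,0,0],"claw":-1},{"slide":[0,0,0.024],"angular":[0,0,0],"claw":-1},{"slide":[0,0,0.036],"angular":[0,0,0],"claw":-1},{"slide":[0,0,0.044],"angular":[0,0,0],"claw":-1},{"slide":[0,0,0.05],"angular":[0,0,0],"claw":-1},{"slide":[0,0,0.056],"angular":[0,0,0],"claw":-1},{"slide":[0,0,0.056],"angular":[0,0,0],"claw":-1}]'; python3 -m inch '[{"slide":[0,0,0.003],"angular":[0,0,0],"claw":-1},{"slide":[0,0,0.006],"angular":[0,0,0],"claw":-1},{"slide":[0,0,0.006],"angular":[0,0,0],"claw":-1}]'
```

```text
time: 13.7
position: [0.58, 0.234, 0.0618]
tool_rot: [-2.398, -2.03, 0.0]
ft_force: [-0.0, 0.3, -3.4]
grip_width: 0.297
grip_force: 25.0
time: 14.0
position: [0.5801, 0.234, 0.0605]
tool_rot: [-2.398, -2.03, -0.0]
ft_force: [0.6, 0.1, -3.8]
grip_width: 0.296
grip_force: 25.0
```

```bash
python3 -m inch '[{"slide":[0,0,0.002],"angular":[0,0,0],"claw":-1},{"slide":[0,0,0.004],"angular":[0,0,0],"claw":-1},{"slide":[0,0,0.004],"angular":[0,0,0],"claw":-1}]'; python3 -m inch '[{"slide":[0,0,0.002],"angular":[0,0,0],"claw":-1},{"slide":[0,0,0.004],"angular":[0,0,0],"claw":-1},{"slide":[0,0,0.004],"angular":[0,0,0],"claw":-1}]'
```

```text
time: 14.3
position: [0.58, 0.234, 0.0595]
tool_rot: [-2.398, -2.03, 0.0]
ft_force: [-0.0, -0.1, -2.2]
grip_width: 0.297
grip_force: 25.0
time: 14.6
position: [0.5802, 0.234, 0.0587]
tool_rot: [-2.398, -2.03, -0.0]
ft_force: [-0.6, -0.4, -0.8]
grip_width: 0.293
grip_force: 25.0
```

```bash
python3 -m inch '[{"slide":[0,0,0.003],"angular":[0,0,0],"claw":-1},{"slide":[0,0,0.003],"angular":[0,0,0],"claw":-0.3},{"slide":[0,0,0.003],"angular":[0,0,0],"claw":-0.1},{"slide":[0,0,0.003],"angular":[0,0,0],"claw":-0.1},{"slide":[0,0,0.003],"angular":[0,0,0],"claw":-0.1},{"slide":[0,0,0.003],"angular":[0,0,0],"claw":-0.1}]'; python3 -m inch '[{"slide":[0,0,-0.03],"angular":[0,0,0],"claw":-0.1},{"slide":[0,0,-0.1],"angular":[0,0,0],"claw":-0.1},{"slide":[0,0,-0.2],"angular":[0,0,0],"claw":-0.1},{"slide":[0,0,-0.35],"angular":[0,0,0],"claw":-0.1},{"slide":[0,0,-0.5],"angular":[0,0,0],"claw":-0.1},{"slide":[0,0,-0.65],"angular":[0,0,0],"claw":-0.1},{"slide":[0,0,-0.8],"angular":[0,0,0],"claw":-0.1},{"slide":[0,0,-0.95],"angular":[0,0,0],"claw":-0.1},{"slide":[0,0,-1],"angular":[0,0,0],"claw":-0.1},{"slide":[0,0,-1],"angular":[0,0,0],"claw":-0.1}]'
python3 - <<'E'
from h import *
b=np.array([.574,.237,2.978]); c,s=np.cos(b[2]),np.sin(b[2])
def tobox(w):
    q=w.copy(); q[...,0]=(w[...,:2]-b[:2])@[c,s]; q[...,1]=(w[...,:2]-b[:2])@[-s,c]; return q
for n in ["wrist","top"]:
    im=ctrl.get_image(n); w=cloud(im,wristT(im) if n=="wrist" else None); print(n,fitbox(w)); q=tobox(w); col=im["color"].astype(int); save(im,n+"_p.png")
    g=(col[...,1]>col[...,0]+15)&(col[...,1]>col[...,2]+10)&(np.abs(q[...,0])<.08)&(np.abs(q[...,1])<.1)&(q[...,2]<.045)
    p=q[g]
    if len(p)>50:
        cc=p.mean(0); nn=np.linalg.svd(p-cc,full_matrices=False)[2][2]; print("board z med",np.median(p[:,2]),"n",nn.round(3),cv2.minAreaRect(p[:,:2].astype(np.float32)))
    k=q[(q[...,2]>.055)&(q[...,2]<.072)&(np.abs(q[...,0])<.05)&(np.abs(q[...,1])<.07)]; print("sink top",len(k),np.median(k,0) if len(k) else 0)
print(ctrl.get_state()["ft_force"])
E
```

```text
time: 15.2
position: [0.5801, 0.234, 0.0577]
tool_rot: [2.398, 2.03, 0.0]
ft_force: [0.4, 0.2, -0.8]
grip_width: 0.444
grip_force: 0.0
time: 16.2
position: [0.5811, 0.2342, 0.3105]
tool_rot: [2.397, 2.029, 0.008]
ft_force: [0.7, -0.8, -0.1]
grip_width: 0.452
grip_force: 0.0
wrist (array([0.57372813, 0.23523663, 2.97626233]), np.float64(0.002309854121801434), np.int64(4107))
board z med 0.022420807954091793 n [-0.007 -0.002 -1.   ] ((-0.0029994435608386993, 0.002544611692428589), (0.1648121327161789, 0.10290040820837021), 89.85582733154297)
sink top 1216 [-0.00500774 -0.0019575   0.06238667]
top (array([0.57511667, 0.23626176, 2.97475621]), np.float64(0.0023036989469627754), np.int64(175))
board z med 0.02584798014997547 n [ 0.004  0.015 -1.   ] ((-0.003955218940973282, 0.021085225045681), (0.09505461156368256, 0.10632425546646118), 1.7622313499450684)
sink top 107 [-0.00551795  0.0042972   0.06576112]
[-0.14324253  0.30410808 -0.18867984]
```

View pics/wrist_p.png

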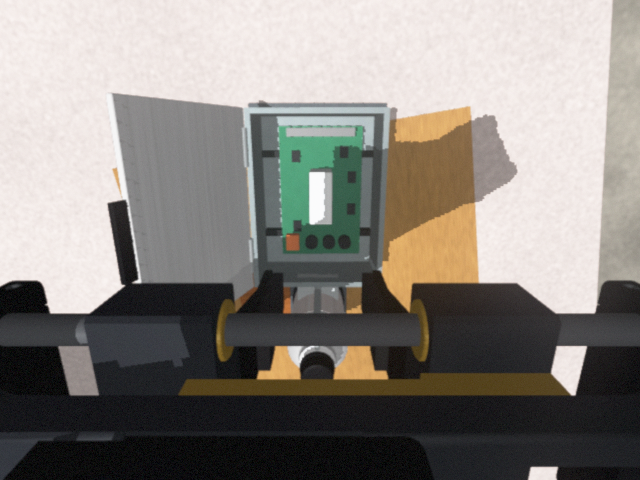

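```bash
python3 -m inch '[{"slide":[0.01,-0.1,0],"angular":[0,0,-0.2],"claw":-1},{"slide":[0.02,-0.25,0],"angular":[0,0,-0.4],"claw":-1},{"slide":[0.04,-0.4,0],"angular":[0,0,-0.6],"claw":-1},{"slide":[0.05,-0.55,0],"angular":[0,0,-0.8],"claw":-1},{"slide":[0.065,-0.7,0],"angular":[0,0,-1],"claw":-1},{"slide":[0.065,-0.73,0],"angular":[0,0,-1],"claw":-1}]' 20; python3 -m inch '[{"slide":[0,0,0],"angular":[0,0,-0.25],"claw":-1},{"slide":[0,0,0],"angular":[0,0,-0.5],"claw":-1},{"slide":[0,0,0],"angular":[0,0,-0.75],"claw":-1},{"slide":[0,0,0],"angular":[0,0,-1],"claw":-1},{"slide":[0,0,0],"angular":[0,0,-1],"claw":-1}]';  python3 -m inch '[{"slide":[0,0,0],"angular":[0,0,-0.25],"claw":-1},{"slide":[0,0,0],"angular":[0,0,-0.5],"claw":-1},{"slide":[0,0,0],"angular":[0,0,-0.75],"claw":-1},{"slide":[0,0,0],"angular":[0,0,-1],"claw":-1},{"slide":[0,0,0],"angular":[0,0,-1],"claw":-1}]'
cat > go.py <<'E'
from h import *
import sys
b=np.array([.574,.237,2.977]); c,s_=np.cos(b[2]),np.sin(b[2])
s=ctrl.get_state(); Rt=R.from_rotvec(s["tool_rot"]).as_matrix(); P=s["position"]
d=P[:2]-b[:2]; print("P",P.round(4),"box xy",(d@[c,s_]).round(4),(d@[-s_,c]).round(4),"tooly",np.degrees(np.arctan2(Rt[1,1],Rt[0,1])).round(2),"tz",Rt[:,2].round(3),"f",s["ft_force"].round(1),"t",s["time"],"q",s["joint_positions"].round(2))
for a in sys.argv[1:]:
    x,y,z=[float(v) for v in a.split(",")]; g=np.array([b[0]+c*x-s_*y,b[1]+s_*x+c*y,z]); print(a,np.round(Rt.T@(g-P)/.25,3))
E
python3 go.py .175,-.015,.31 .175,-.015,.194
```

```text
time: 16.9
position: [0.3979, 0.2819, 0.3057]
tool_rot: [-1.779, -2.586, 0.006]
ft_force: [0.1, 0.6, -0.1]
grip_width: 0.033
grip_force: 0.0
time: 17.4
position: [0.4027, 0.2794, 0.3059]
tool_rot: [-1.063, -2.955, 0.005]
ft_force: [-0.2, -0.1, -0.1]
grip_width: 0.006
grip_force: 0.0
time: 17.9
position: [0.4027, 0.2797, 0.3066]
tool_rot: [-0.266, -3.129, 0.002]
ft_force: [-0.3, 0.1, 0.5]
grip_width: 0.007
grip_force: 0.0
P [0.4027 0.2797 0.3066] box xy 0.1759 -0.0141 tooly 80.29 tz [-0.001 -0.001 -1.   ] f [-0.3  0.1  0.5] t 17.9 q [-0.89 -0.05  0.22  1.72  0.01  1.47  0.73]
.175,-.015,.31 [-0.004  0.004 -0.014]
.175,-.015,.194 [-0.004  0.004  0.45 ]
```

```bash
python3 -m inch '[{"slide":[0,0,0.1],"angular":[0,0,0],"claw":-1},{"slide":[0,0,0.22],"angular":[0,0,0],"claw":-1},{"slide":[0,0,0.34],"angular":[0,0,0],"claw":-1},{"slide":[0,0,0.44],"angular":[0,0,0],"claw":-1},{"slide":[0,0,0.45],"angular":[0,0,0],"claw":-1},{"slide":[0,0,0.45],"angular":[0,0,0],"claw":-1}]'; python3 go.py; python3 -m inch '[{"slide":[-0.03,0,0],"angular":[0,0,0],"claw":-1},{"slide":[-0.06,0,0],"angular":[0,0,0],"claw":-1},{"slide":[-0.09,0,0],"angular":[0,0,0],"claw":-1},{"slide":[-0.12,0,0],"angular":[0,0,0],"claw":-1},{"slide":[-0.15,0,0],"angular":[0,0,0],"claw":-1},{"slide":[-0.18,0,0],"angular":[0,0,0],"claw":-1},{"slide":[-0.21,0,0],"angular":[0,0,0],"claw":-1},{"slide":[-0.24,0,0],"angular":[0,0,0],"claw":-1},{"slide":[-0.27,0,0],"angular":[0,0,0],"claw":-1},{"slide":[-0.3,0,0],"angular":[0,0,0],"claw":-1}]'; python3 go.py .092,-.015,.1955 .0646,-.015,.1935 .0387,-.015,.1844 .016,-.015,.1689 -.0019,-.015,.1482 -.0138,-.015,.1235 -.019,-.015,.0965
```

```text
time: 18.5
position: [0.4026, 0.2799, 0.1949]
tool_rot: [-0.265, -3.129, 0.002]
ft_force: [0.3, 0.1, 1.2]
grip_width: 0.002
grip_force: 0.0
P [0.4026 0.2799 0.1949] box xy 0.1761 -0.0142 tooly 80.3 tz [-0.001 -0.001 -1.   ] f [0.3 0.1 1.2] t 18.5 q [-0.88  0.    0.22  1.9  -0.    1.25  0.74]
time: 19.5
position: [0.4775, 0.2676, 0.1952]
tool_rot: [0.261, 3.131, -0.0]
ft_force: [-2.2, 1.3, 2.0]
grip_width: 0.006
grip_force: 1.3
P [0.4775 0.2676 0.1952] box xy 0.1002 -0.0143 tooly 80.48 tz [ 0. -0. -1.] f [-2.2  1.3  2. ] t 19.5 q [-0.82  0.12  0.28  1.77 -0.04  1.25  0.88]
.092,-.015,.1955 [-0.033  0.003 -0.001]
.0646,-.015,.1935 [-0.142  0.003  0.007]
.0387,-.015,.1844 [-0.246  0.003  0.043]
.016,-.015,.1689 [-0.337  0.003  0.105]
-.0019,-.015,.1482 [-0.408  0.003  0.188]
-.0138,-.015,.1235 [-0.456  0.003  0.287]
-.019,-.015,.0965 [-0.477  0.003  0.395]
```

```bash
python3 -m inch '[{"slide":[-0.035,0,0],"angular":[0,0,0],"claw":-1},{"slide":[-0.07,0,0],"angular":[0,0,0.0],"claw":-1},{"slide":[-0.105,0,0.003],"angular":[0,0,0],"claw":-1},{"slide":[-0.14,0,0.007],"angular":[0,0,0],"claw":-1},{"slide":[-0.175,0,0.018],"angular":[0,0,0],"claw":-1},{"slide":[-0.21,0,0.03],"angular":[0,0,0],"claw":-1},{"slide":[-0.246,0,0.043],"angular":[0,0,0],"claw":-1},{"slide":[-0.276,0,0.062],"angular":[0,0,0],"claw":-1},{"slide":[-0.307,0,0.083],"angular":[0,0,0],"claw":-1},{"slide":[-0.337,0,0.105],"angular":[0,0,0],"claw":-1}]'; python3 go.py  -.0019,-.015,.1482 -.0138,-.015,.1235 -.019,-.015,.0965
```

```text
time: 20.5
position: [0.5608, 0.2537, 0.1686]
tool_rot: [0.261, 3.13, 0.0]
ft_force: [-0.8, 0.3, 2.8]
grip_width: 0.006
grip_force: 1.0
P [0.5608 0.2537 0.1686] box xy 0.0157 -0.0143 tooly 80.48 tz [ 0.001  0.    -1.   ] f [-0.8  0.3  2.8] t 20.5 q [-0.73  0.29  0.32  1.64 -0.09  1.23  1.01]
-.0019,-.015,.1482 [-0.07   0.003  0.082]
-.0138,-.015,.1235 [-0.118  0.003  0.181]
-.019,-.015,.0965 [-0.139  0.003  0.289]
```

```bash
python3 -m inch '[{"slide":[-0.025,0,0.026],"angular":[0,0,0],"claw":-1},{"slide":[-0.048,0,0.054],"angular":[0,0,0],"claw":-1},{"slide":[-0.07,0,0.082],"angular":[0,0,0],"claw":-1},{"slide":[-0.084,0,0.106],"angular":[0,0,0],"claw":-1},{"slide":[-0.097,0,0.13],"angular":[0,0,0],"claw":-1},{"slide":[-0.107,0,0.155],"angular":[0,0,0],"claw":-1},{"slide":[-0.118,0,0.18],"angular":[0,0,0],"claw":-1},{"slide":[-0.123,0,0.205],"angular":[0,0,0],"claw":-1},{"slide":[-0.129,0,0.23],"angular":[0,0,0],"claw":-1},{"slide":[-0.133,0,0.25],"angular":[0,0,0],"claw":-1}]'; python3 -m inch '[{"slide":[0,0,0.012],"angular":[0,0,0],"claw":-1},{"slide":[0,0,0.022],"angular":[0,0,0],"claw":-1},{"slide":[0,0,0.03],"angular":[0,0,0],"claw":-1},{"slide":[0,0,0.036],"angular":[0,0,0],"claw":-1},{"slide":[0,0,0.04],"angular":[0,0,0],"claw":-1},{"slide":[0,0,0.044],"angular":[0,0,0],"claw":-1},{"slide":[0,0,0.044],"angular":[0,0,0],"claw":-1}]'
```

```text
time: 21.5
position: [0.5926, 0.2483, 0.1059]
tool_rot: [-0.26, -3.131, 0.0]
ft_force: [0.8, -1.5, 1.2]
grip_width: 0.005
grip_force: 0.6
time: 22.2
position: [0.5927, 0.2484, 0.097]
tool_rot: [0.26, 3.131, 0.001]
ft_force: [-1.9, -1.5, 7.2]
grip_width: 0.008
grip_force: 3.7
```

```bash
python3 -m inch '[{"slide":[0,0,0.003],"angular":[0,0,0],"claw":-1},{"slide":[0,0,0.006],"angular":[0,0,0],"claw":-1},{"slide":[0,0,0.006],"angular":[0,0,0],"claw":-1},{"slide":[0,0,0.006],"angular":[0,0,0],"claw":-1}]';python3 -m inch '[{"slide":[0,0,-0.03],"angular":[0,0,0],"claw":-1},{"slide":[0,0,-0.1],"angular":[0,0,0],"claw":-1},{"slide":[0,0,-0.25],"angular":[0,0,0],"claw":-1},{"slide":[0,0,-0.4],"angular":[0,0,0],"claw":-1},{"slide":[0,0,-0.6],"angular":[0,0,0],"claw":-1},{"slide":[0,0,-0.8],"angular":[0,0,0],"claw":-1},{"slide":[0,0,-1],"angular":[0,0,0],"claw":-1},{"slide":[0,0,-1],"angular":[0,0,0],"claw":-1}]'
cat > caplook.py <<'E'
from h import *
b=np.array([.574,.237,2.977]); c,s_=np.cos(b[2]),np.sin(b[2])
for n in ["wrist","top"]:
    im=ctrl.get_image(n); w=cloud(im,wristT(im) if n=="wrist" else None); save(im,n+"_l.png")
    q=w.copy(); q[...,0]=(w[...,:2]-b[:2])@[c,s_]; q[...,1]=(w[...,:2]-b[:2])@[-s_,c]
    l=q[(np.abs(q[...,0])<.07)&(np.abs(q[...,1])<.085)&(q[...,2]>.06)&(q[...,2]<.14)]
    if len(l)>50:
        A=np.c_[l[:,:2],np.ones(len(l))]; k=np.linalg.lstsq(A,l[:,2],rcond=None)[0]; print(n,"lid plane",len(l),k.round(4),"edge z",k[2]-.075*k[0],"hinge z",k[2]+.075*k[0])
    k=(q[...,2]>.174)&(q[...,2]<.19)&(np.abs(q[...,0])<.03)&(np.abs(q[...,1]-.148)<.03); p=w[k]
    if len(p): print(n,"cap",len(p),((p.min(0)+p.max(0))/2).round(4),np.median(p,0).round(4))
E
python3 caplook.py; python3 go.py
```

```text
time: 22.6
position: [0.5927, 0.2484, 0.0969]
tool_rot: [0.261, 3.131, 0.002]
ft_force: [-3.9, -2.5, 15.0]
grip_width: 0.005
grip_force: 7.1
time: 23.4
position: [0.5949, 0.2494, 0.3527]
tool_rot: [0.259, 3.12, 0.011]
ft_force: [0.2, -0.1, 1.4]
grip_width: 0.005
grip_force: 0.0
wrist lid plane 17077 [0.0041 0.0045 0.0813] edge z 0.08103239971040413 hinge z 0.08164533378397071
wrist cap 905 [0.5494 0.0897 0.1768] [0.5489 0.0904 0.1772]
top lid plane 1303 [-0.0017 -0.0018  0.0867] edge z 0.08686286281107626 hinge z 0.08660513015396369
top cap 76 [0.5523 0.0913 0.1817] [0.5511 0.0911 0.1807]
P [0.5929 0.2488 0.3453] box xy -0.0167 -0.0147 tooly 80.51 tz [ 0.002  0.002 -1.   ] f [-0.7 -1.1 -1.4] t 23.5 q [-0.7   0.28  0.34  1.3  -0.09  1.57  1.03]
```

```bash
python3 - <<'E'
from h import *
s=ctrl.get_state(); Rt=R.from_rotvec(s["tool_rot"]).as_matrix()
for z in (.3,.21): print(np.round(Rt.T@(np.array([.5503,.0908,z])-s["position"])/.25,3), s["position"])
E
```

```text
[ 0.064 -0.652  0.18 ] [0.59289099 0.24876311 0.34527918]
[ 0.065 -0.652  0.54 ] [0.59289099 0.24876311 0.34527918]
```

```bash
python3 -m inch '[{"slide":[0.01,-0.1,0],"angular":[0,0,0],"claw":-1},{"slide":[0.02,-0.25,0],"angular":[0,0,0],"claw":-1},{"slide":[0.04,-0.4,0.05],"angular":[0,0,0],"claw":-1},{"slide":[0.06,-0.55,0.1],"angular":[0,0,0],"claw":-1},{"slide":[0.065,-0.652,0.18],"angular":[0,0,0],"claw":-1},{"slide":[0.065,-0.652,0.3],"angular":[0,0,0],"claw":-1},{"slide":[0.065,-0.652,0.4],"angular":[0,0,0],"claw":-1},{"slide":[0.065,-0.652,0.48],"angular":[0,0,0],"claw":-1},{"slide":[0.065,-0.652,0.5],"angular":[0,0,0],"claw":-1},{"slide":[0.065,-0.652,0.5],"angular":[0,0,0],"claw":-1}]'; python3 go.py -.0,.148,.21
```

```text
time: 24.5
position: [0.5483, 0.0903, 0.217]
tool_rot: [-0.26, -3.127, 0.002]
ft_force: [-0.2, -0.8, 0.8]
grip_width: 0.004
grip_force: 0.0
P [0.5483 0.0903 0.217 ] box xy 0.0013 0.1489 tooly 80.5 tz [-0.004 -0.001 -1.   ] f [-0.2 -0.8  0.8] t 24.5 q [-0.59  0.13  0.41  1.72 -0.05  1.3   1.24]
-.0,.148,.21 [-0.005  0.004  0.028]
```

```bash
python3 -m inch '[{"slide":[-0.002,0,0.04],"angular":[0,0,0],"claw":-1},{"slide":[-0.002,0,0.07],"angular":[0,0,0],"claw":-1},{"slide":[-0.002,0,0.088],"angular":[0,0,0],"claw":-1},{"slide":[-0.002,0,0.092],"angular":[0,0,0],"claw":-1},{"slide":[-0.002,0,0.092],"angular":[0,0,0],"claw":-1}]'; python3 go.py
```

```text
time: 25.0
position: [0.5502, 0.0902, 0.196]
tool_rot: [0.261, 3.131, 0.0]
ft_force: [0.3, 0.2, 0.3]
grip_width: 0.008
grip_force: 0.0
P [0.5502 0.0902 0.196 ] box xy -0.0005 0.1487 tooly 80.48 tz [ 0.  0. -1.] f [0.3 0.2 0.3] t 25.0 q [-0.58  0.15  0.41  1.75 -0.06  1.26  1.25]
```

```bash
python3 -m inch '[{"slide":[0,0,0.014],"angular":[0,0,0],"claw":-1},{"slide":[0,0,0.028],"angular":[0,0,0],"claw":-1},{"slide":[0,0,0.042],"angular":[0,0,0],"claw":-1},{"slide":[0,0,0.046],"angular":[0,0,0],"claw":-1},{"slide":[0,0,0.046],"angular":[0,0,0],"claw":-1}]'
```

```text
time: 25.5
position: [0.5507, 0.0903, 0.1864]
tool_rot: [0.26, 3.129, 0.002]
ft_force: [-2.9, -1.1, 9.7]
grip_width: 0.002
grip_force: 5.0
```

```bash
python3 -m inch '[{"slide":[0,0,0.004],"angular":[0,0,0],"claw":-1},{"slide":[0,0,0.004],"angular":[0,0,0],"claw":-1},{"slide":[0,0,0.004],"angular":[0,0,0],"claw":-1}]'; python3 -m inch '[{"slide":[0,0,-0.02],"angular":[0,0,0],"claw":-1},{"slide":[0,0,-0.06],"angular":[0,0,0],"claw":-1},{"slide":[0,0,-0.15],"angular":[0,0,0],"claw":-1},{"slide":[0,0,-0.3],"angular":[0,0,0],"claw":-1},{"slide":[0,0,-0.5],"angular":[0,0,0],"claw":-1},{"slide":[0,0,-0.65],"angular":[0,0,0],"claw":-1},{"slide":[0,0,-0.65],"angular":[0,0,0],"claw":-1},{"slide":[0,0,-0.65],"angular":[0,0,0],"claw":-1}]'; python3 caplook.py; python3 go.py
```

```text
time: 25.8
position: [0.5508, 0.0903, 0.1864]
tool_rot: [0.26, 3.129, 0.003]
ft_force: [-5.1, -1.5, 15.1]
grip_width: 0.007
grip_force: 7.3
time: 26.6
position: [0.5504, 0.0902, 0.3466]
tool_rot: [0.26, 3.13, 0.001]
ft_force: [-0.2, 0.0, -1.3]
grip_width: 0.004
grip_force: 0.0
wrist lid plane 16775 [0.0019 0.0023 0.0837] edge z 0.08351087800144144 hinge z 0.08380242034248922
wrist cap 890 [0.5499 0.0896 0.178 ] [0.5492 0.0898 0.1792]
top lid plane 1189 [-0.0012  0.0006  0.0866] edge z 0.08666417733584109 hinge z 0.0864826255430097
P [0.5495 0.0902 0.3445] box xy 0.0002 0.1488 tooly 80.49 tz [-0.003 -0.001 -1.   ] f [-1.1 -0.  -0.3] t 26.7 q [-0.59  0.09  0.42  1.52 -0.04  1.55  1.23]
```

View pics/top_l.png

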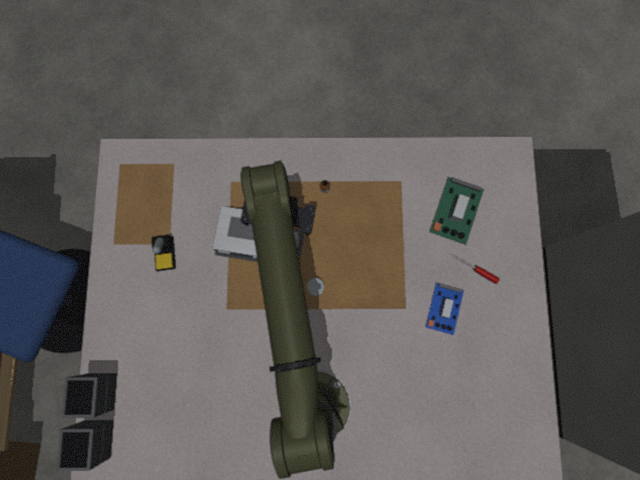

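The top picture shows the lid shut at (240,232). The bystanders are unmoved: spool (315,287), flux (326,186), stand (163,252), screwdriver (476,269) and the other boards. The cap is back up and the arm is clear of everything.

```bash
python3 -c "
from bench import ctrl
print(ctrl.close_job())"
```

```text
the job is handed in; nothing more can be done
None
```

The job is handed in at about 27 s: the board lies flat on the ribs with its heat sink up, about 4 mm off centre, the lid is shut, and the cap was then pressed to its stop for about half a second and came back up.

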